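# Fit the nut in a twin-screw vice jaw

## Task

The wooden jaw of a twin-screw vice lies on the bench; the nut in its right-hand end is already fitted. Fit the other one the same way: push the loose hexagonal nut along the jaw, without lifting it off the wood, until it drops flat and fully home in the empty hexagonal pocket, then swing the steel keeper bar fully across it, against its stop pin. Leave the square, the tape and the sanding block where they lie.

Things in the scene. Friction and masses are not known exactly. Their poses are not given: they have to be found in the camera images.
- jaw: Wooden vice jaw, a board 500 x 144 x 40 mm fixed on 22 mm pads: upper face level, 62 mm above the bench. Origin: under its middle, on the bench. y runs along it to its left end, x across it (away from the robot), z up. Empty pocket at y = +120 mm; the finished pocket, with nut and closed keeper, at y = -120 mm (fixed, nothing to do). Nothing stands proud between the two pockets but the loose nut.
- pocket (a point): Centre of the mouth of the empty hexagonal pocket, on the jaw's upper face; axes as the jaw's. 81 mm across flats, 93.5 mm across corners, 22 mm deep, flat floor with a 42 mm hole, mouth chamfered 6 mm. Two of its flats face along y (walls at y = -40.5 and +40.5 mm); two corners lie on the x axis.
- nut_center (a point): Centre (half-way up) of the loose steel hexagonal nut: 75 mm across flats, 86.6 mm across corners, 20 mm high, 38 mm bore, about 0.55 kg. Lies flat on the jaw between the pockets, 110 to 155 mm from the empty one, turned up to 0.3 rad from the pocket. z up; two of its flats face along its own y axis, two corners lie on its x axis. Fully home, its top is 2 mm below the jaw's face.
- keeper (a joint): Angle (rad) of the keeper bar, which turns level about keeper_pivot: 0 fully closed (bar along the jaw's +x, over the pocket's edge, against a stop pin), 1.57 open along the jaw's +y; limit 1.6. Starts at 0.9 to 1.35, stays where left, takes about 1.2 N at the knob. Passes 1 mm above the jaw's face, so a nut standing proud there blocks it.
- keeper_pivot (a point): The keeper's pivot, on the jaw's upper face, 53 mm from the pocket's centre along -x and 31 mm along +y. The bar is 20 mm wide, 5 mm thick and reaches 110 mm from here.
- keeper_knob (a point): Middle of the upright steel finger knob at the free end of the keeper bar, 100 mm from the pivot: a round post of 16 mm diameter and 27 mm high, standing on the bar; this point lies 20 mm above the face of the jaw.
- tape_center (a point): Centre of a roll of masking tape, 100 mm diameter, 25 mm high, loose on the bench behind the jaw; leave it.
- square_center (a point): Middle of a try square, 181 x 121 x 17 mm, loose on the bench to the right of the jaw; leave it.
- sanding_center (a point): Centre of a cork sanding block, 112 x 64 x 34 mm, loose on the bench to the left of the jaw; leave it.

How it is judged:
On the way, in this order (a step that is already met when the one before it is completed fails the run):
1. the nut has dropped flat into the empty pocket, home on its floor (horizontal distance between nut_center and pocket below 0.006 m and z of nut_center in the frame of pocket below -0.009 m and angle between nut_center's own z axis and vertical below 0.06 rad), for 0.2 s.
2. the keeper bar is swung fully across the nut (value of joint keeper below 0.06 rad), for 0.2 s.
At the end, for the whole second after the job is handed in: The nut lies flat (within 0.06 rad) on the floor of the pocket (its centre at least 9 mm below the face of the jaw, within 6 mm of the pocket's axis), and the keeper bar is closed across it against its pin (within 0.06 rad) and at rest (all of step 1 and value of joint keeper below 0.06 rad and velocity of joint keeper below 0.05 rad/s); the robot touches nothing.
It fails at once if the nut was lifted off the jaw (its centre more than 30 mm above the face of the jaw) (z of nut_center in the frame of pocket above 0.03 m).
It fails at once if the tape, the square or the sanding block was moved by more than 30 mm (distance of any of tape_center, square_center, sanding_center from where it was at the start of the episode above 0.03 m).
It also fails if it takes over 64 s, if anything falls off the work surface, if the arm or the gripper's body presses on something with over 40 N, if the wrist force passes 120 N, or if a joint passes its speed limit or range.

## Robot

A 6-joint arm with a two-finger parallel gripper is mounted at the origin on a cart in front of the work surface, level with it; the furniture and walls round the work are solid. World frame = base frame: x ahead of the robot, y to its left, z up, the work surface at z = 0. Lengths are in m, angles in rad, forces in N, time in s.
With the tool pointing down it reaches from about 0.225 to 0.875 m from the base axis. Payload 3.4 kg.
Tool frame: the origin (TCP) lies at the very end of the fingers, on their centre line; the grasp point (between the pads) lies 19 mm behind it; z points along the fingers, y is the line along which they close (so a half turn about z gives the same grasp; the last joint's range is limited). The gripper opens to 85 mm and grips with 20 to 120 N. Pads are 22 mm wide; open, the fingers measure 114 mm over their backs; the gripper's body (76 mm by 85 mm) begins 54 mm behind the grasp point. The pads swing forward as they close: fully open they stand 13 mm farther back than shut.
Start: joints at [-1.312, 0.276, 1.505, -0, 1.361, -0.121], TCP at [0.213, -0.534, 0.231] pointing down, gripper open.
Joint ranges: [-2.89, 2.89], [-0.75, 2.08], [0.22, 2.7], [-1.18, 4.32], [0.11, 2.71], [-2.7, 2.7]. Speed limits (rad/s): [2.57, 2.57, 3.14, 3.14, 3.14, 3.14].

## Interface

Orientations are given as a unit quaternion [w, x, y, z].
In Python, from rig import readout, vision, manip gives the robot as it stands.
- The arm moves only by the shell command python3 -m handwheel 'ROWS' [FORCE]. ROWS is JSON, a list of rows, each a list of 3 entries, a list of its own where there are three numbers: the shift along the tool's x, y, z in mm, then the turn, a rotation vector about the tool's x, y, z in units of 6 degrees (1.0 is 6 degrees), then the closure, from -1 (fully open) to 1 (shut), so that 0 is half open. A call has 1 to 20 rows; each row shifts and turns the commanded pose from where the row before left it, along the tool's axes as they then stand; what a row does not reach is not made up. A row lasts 1/8 s, in which the tool goes at most 62.5 mm and 10.7 degrees, less where a joint would pass 70% of its speed; a pose out of reach is approached as far as the arm can. A call is refused whole if a number of a shift passes 62.5 or a number of a turn 1, either way. A call with a gripper value outside its range is refused whole. The fingers move at their own pace and stop on an object; FORCE is the grip in N (left out, the last holds). Time passes only in rows, so rows that do not move let the fingers close. It gives the time, the measured TCP pose, the force, the opening and the grip force at its end, in the units of the state.
- readout.get_state(): the state, without advancing time (a new reading comes with each control period).
- vision.get_image(name): name is "scene" or "top"; returns the picture (384x512x3 uint8, blue, green, red); there is no depth.
- vision.camera_params(name): a dict with "intrinsics" (3x3 intrinsics, pixels), "dist" ([k1, k2, p1, p2, k3] as OpenCV has them; the pictures are not rectified), "rvec" (rotation vector, rad) and "tvec" (3), from world to camera coordinates, as OpenCV has them. Camera axes: x right, y down, z forward; pixel columns grow to the right and rows downward; lengths in m; the calibration is good to about 2 mm. A picture is of the moment at which its call begins. camera_params takes no time and is no camera call.
- manip.sign_off(): hands the job in; it is judged then, once.
The state is a dict: "clock": time; "qpos": joint angles; "qd": joint speeds; "effort": joint torques, N m; "position": TCP position; "ee_rot": TCP orientation; "contact_force": force on the tool from outside, world axes, zero at the start; "moment": the same for the moment, N m; "width": finger opening in m; "gripper_force": force on a finger pad.
Only numpy, scipy, OpenCV 4.12 (cv2) and the standard library are available. Lean on these libraries where they do the work, as an engineer would, in place of code of your own. Each camera call takes 0.05 s, during which the arm holds its last target. There are 200 camera calls.

## Working session

There is one attempt and no reset: what is moved stays moved. The work goes in short steps, Python scripts to look and compute and a shell command to move; the robot and the scene stay as the last step left them, time stands still between calls to the robot, and variables do not carry over. Pictures are saved under pics/ and viewed, at most 10 in all, crops included, and the job is handed in when it is done.

```bash
ls; mkdir -p pics; python3 - <<'E'
from rig import readout, vision
import cv2
for n in("scene","top"):
    cv2.imwrite(f"pics/{n}0.png",vision.get_image(n)); p=vision.camera_params(n);print(n,p)
print(readout.get_state())
E
```

```text
pics
scene {'intrinsics': array([[456.56000455,   0.        , 246.5525675 ],
       [  0.        , 456.56000455, 189.52177019],
       [  0.        ,   0.        ,   1.        ]]), 'dist': array([0.04698168, 0.        , 0.        , 0.        , 0.        ]), 'rvec': array([ 1.21813364, -2.1585159 ,  1.04584205]), 'tvec': array([0.21702036, 0.38839952, 0.94029262])}
top {'intrinsics': array([[357.85883158,   0.        , 254.47047848],
       [  0.        , 357.85883158, 192.7493238 ],
       [  0.        ,   0.        ,   1.        ]]), 'dist': array([-0.08898597,  0.        ,  0.        ,  0.        ,  0.        ]), 'rvec': array([ 2.1499856 , -2.17362907,  0.08376551]), 'tvec': array([-0.10353639,  0.5807031 ,  1.13062935])}
{'clock': 0.1, 'qpos': array([-1.31201426e+00,  2.76555835e-01,  1.50601483e+00, -4.01631965e-05,
        1.36070534e+00, -1.21060886e-01]), 'qd': array([ 1.65332128e-03,  8.97668784e-05, -1.60207988e-03, -4.81794617e-04,
        3.70973589e-04,  1.16501134e-03]), 'effort': array([ 1.22760437e-03, -4.17701733e+01, -2.46404350e+01, -5.75919421e-05,
        5.80465261e-03,  2.15178130e-05]), 'position': array([ 0.21302182, -0.53357256,  0.23050917]), 'ee_rot': array([-8.38328827e-04,  9.82017920e-01,  1.88785845e-01, -7.75023936e-05]), 'contact_force': array([ 0.11050578, -0.38253637,  0.13859421]), 'moment': array([ 0.02104972, -0.049805  , -0.00474477]), 'gripper_force': 0.0, 'width': 0.08561003123099023}
```

View pics/scene0.png

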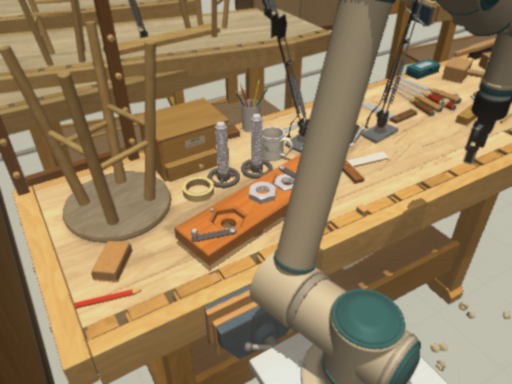

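View pics/top0.png

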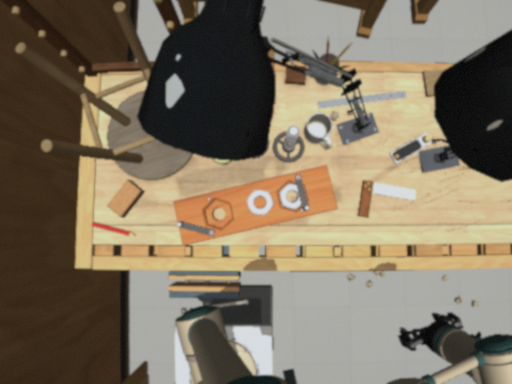

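The scene view shows the jaw (about 180-300, 170-260) in front of a post pair. The top view shows the jaw's corners near (175,202), (328,167), (337,208), (187,243), the empty pocket at (217,213), the loose nut at (260,202), and the keeper knob near (180,225). Next I measure these.

```bash
cat > h.py <<'E'
import cv2,numpy as np
from rig import vision,readout
def ray(n,uv):
    p=vision.camera_params(n);R=cv2.Rodrigues(p["rvec"])[0]
    q=cv2.undistortPoints(np.float32(uv).reshape(-1,1,2),p["intrinsics"],p["dist"])[:,0]
    d=np.c_[q,np.ones(len(q))]@R; return -R.T@p["tvec"],d
def plane(n,uv,z):
    c,d=ray(n,uv); return c+d*((z-c[2])/d[:,2])[:,None]
def project(n,P):
    p=vision.camera_params(n)
    return cv2.projectPoints(np.float64(P).reshape(-1,3),p["rvec"],p["tvec"],p["intrinsics"],p["dist"])[0][:,0]
def jawmask(im):
    h=cv2.cvtColor(im,cv2.COLOR_BGR2HSV)
    m=((h[...,0]<13)&(h[...,1]>150)&(h[...,2]>120)).astype(np.uint8)*255
    m[:150]=0; m[255:]=0; m[:,:150]=0; m[:,345:]=0
    return m
E
python3 - <<'E'
from h import *
im=cv2.imread("pics/top0.png")
m=cv2.morphologyEx(jawmask(im),cv2.MORPH_CLOSE,np.ones((3,3)))
c=max(cv2.findContours(m,0,2)[0],key=cv2.contourArea)
print(cv2.contourArea(c),cv2.minAreaRect(c))
box=cv2.boxPoints(cv2.minAreaRect(c));P=plane("top",box,.062);print(P)
print([np.linalg.norm(P[i]-P[i-1]) for i in range(4)])
a=im[155:255,165:345];cv2.imwrite("pics/c0.png",cv2.resize(a,None,fx=4.4,fy=4.4,interpolation=2))
h=cv2.cvtColor(im,cv2.COLOR_BGR2HSV);w=((h[...,1]<60)&(h[...,2]>130)).astype(np.uint8)
for c in cv2.findContours(w[160:250,170:340].copy(),0,2)[0]:
    if cv2.contourArea(c)>20: 
        c=c+[170,160];(x,y),r=cv2.minEnclosingCircle(c);print(x,y,r,cv2.contourArea(c),plane("top",[[x,y]],.082))
E
```

```text
1030.5 ((237.0106201171875, 201.82582092285156), (28.729473114013672, 121.37803649902344), 76.5689697265625)
[[ 0.5499415   0.14192004  0.062     ]
 [ 0.63482276 -0.2316599   0.062     ]
 [ 0.5463318  -0.25071173  0.062     ]
 [ 0.46190307  0.11990368  0.062     ]]
[np.float64(0.09074957421839927), np.float64(0.38310155538611046), np.float64(0.09051862881710149), np.float64(0.3801104966274698)]
323.0 234.0 16.03131866455078 76.0 [[ 0.44530978 -0.31867603  0.082     ]]
259.6195983886719 201.94517517089844 13.201129913330078 473.5 [[ 0.54558782 -0.12650046  0.082     ]]
291.5 196.0 13.238302230834961 403.0 [[ 0.56276741 -0.22475189  0.082     ]]
177.28846740722656 163.01922607421875 7.3594746589660645 44.0 [[0.67074461 0.13021065 0.082     ]]
```

View pics/c0.png

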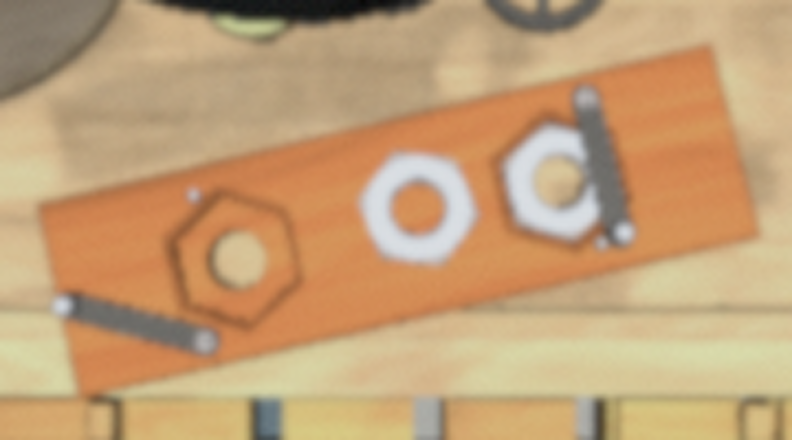

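The crop, scaled 4.4x, shows:
- jaw corners at (40,205), (711,46), (758,236), (78,395)
- pocket hole at (239,259)
- loose nut at (418,208)
- keeper pivot at (205,341) and knob at (63,305)
- stop pin at (193,195)

Now I compute poses from these.

```bash
cat >> h.py <<'E'
def jaw():
    P=plane("top",np.array([[40,205],[711,46],[758,236],[78,395]])/4.4+[165,155],.062)[:,:2]
    o=P.mean(0); y=P[0]+P[3]-P[1]-P[2]; y/=np.linalg.norm(y); x=np.array([y[1],-y[0]])
    return o,x,y,P
def tool_yaw(st):
    from scipy.spatial.transform import Rotation as R
    M=R.from_quat(np.roll(st["ee_rot"],-1)).as_matrix(); return M
def nut(im,near):
    h=cv2.cvtColor(im,cv2.COLOR_BGR2HSV);w=((h[...,1]<60)&(h[...,2]>130)).astype(np.uint8)
    cs=[c for c in cv2.findContours(w,0,2)[0] if cv2.contourArea(c)>200]
    c=min(cs,key=lambda c:np.linalg.norm(c.reshape(-1,2).mean(0)-near))
    Q=plane("top",c.reshape(-1,2),.082)[:,:2]; Q=cv2.convexHull(Q.astype(np.float32))[:,0]
    (cx,cy),*_=cv2.minAreaRect(Q); M=cv2.moments(Q); ctr=np.array([M["m10"],M["m01"]])/M["m00"]
    # 6-fold angle of the hull: corners where width is largest
    a=np.radians(np.arange(0,60,.5)); wd=[sum(np.ptp(Q@[np.cos(t+k*np.pi/3),np.sin(t+k*np.pi/3)]) for k in range(3))/3 for t in a]
    ph=np.angle(np.sum(np.array(wd)*np.exp(6j*a)))/6
    return ctr,ph,min(wd),max(wd)
E
python3 - <<'E'
from h import *
o,x,y,P=jaw(); print(o,y,np.degrees(np.arctan2(-y[0],y[1])),[np.linalg.norm(P[i]-P[i-1]) for i in range(4)])
f=lambda p:(np.array(p)-o)@np.c_[x,y]
U=lambda q:np.array([q])/4.4+[165,155]
print("pocket",o+.12*y,"hole jaw",f(plane("top",U([239,259]),.040)[0,:2]))
pv=plane("top",U([205,341]),.068)[0,:2];kn=plane("top",U([63,305]),.096)[0,:2]
print("pivot jaw",f(pv),"knob jaw",f(kn),kn)
d=f(kn)-f(pv);print("keeper",np.arctan2(d[1],d[0]),np.linalg.norm(d))
c,ph,a,b=nut(cv2.imread("pics/top0.png"),[260,202]);print("nut",c,f(c),a,b)
jx=np.arctan2(x[1],x[0]);rel=(np.degrees(ph-jx)+30)%60-30;print("nut corner dir rel jaw x deg",rel)
st=readout.get_state();M=tool_yaw(st);print(M)
th=np.radians(rel)+jx; ny=np.array([-np.sin(th),np.cos(th)]);print("tool y wanted",ny,"in tool", np.r_[ny,0]@M)
t=np.r_[c,.18]-st["position"];print("shift tool mm",t@M*1000)
E
```

```text
[ 0.53747474 -0.11235494] [-0.21855522  0.97582458] 12.624188259010904 [np.float64(0.13852862624804554), np.float64(0.4953138809716947), np.float64(0.14006625406302542), np.float64(0.4958767937433465)]
pocket [0.51124812 0.00474401] hole jaw [0.00022089 0.1179031 ]
pivot jaw [-0.05249805  0.15108316] knob jaw [-0.00660972  0.23804921] [0.47899791 0.11849474]
keeper 1.0852680506849735 0.0983302233889898
nut [ 0.54581082 -0.12626597] [ 0.00509422 -0.01539662] 0.07500445340465584 0.07994142576156983
nut corner dir rel jaw x deg 10.841936138059296
[[ 9.28719798e-01  3.70782035e-01 -4.68746710e-04]
 [ 3.70782295e-01 -9.28718404e-01  1.61724515e-03]
 [ 1.64311753e-04 -1.67577057e-03 -9.99998582e-01]]
tool y wanted [-0.3982068   0.91729567] in tool [-0.02970554 -0.9995573   0.00167015]
shift tool mm [ 460.08151081 -254.79629654   51.01182355]
```

```bash
python3 -m handwheel '[[[46,-25.5,0],[0,0,-0.03],-1],[[46,-25.5,0],[0,0,-0.03],-1],[[46,-25.5,0],[0,0,-0.03],-1],[[46,-25.5,0],[0,0,-0.03],-1],[[46,-25.5,0],[0,0,-0.03],-1],[[46,-25.5,0],[0,0,-0.03],-1],[[46,-25.5,0],[0,0,-0.03],-1],[[46,-25.5,0],[0,0,-0.03],-1],[[46,-25.5,20],[0,0,-0.03],-1],[[46,-25.5,31],[0,0,-0.03],-1],[[0,0,0],[0,0,0],-1],[[0,0,0],[0,0,0],-1]]' 20
python3 - <<'E'
from h import *
for n in("scene","top"): cv2.imwrite(f"pics/{n}1.png",vision.get_image(n))
s=cv2.imread("pics/scene1.png");print(project("scene",[[.546,-.126,.082]]));cv2.imwrite("pics/c1.png",cv2.resize(s[90:270,150:390],None,fx=3,fy=3,interpolation=2))
st=readout.get_state();M=tool_yaw(st);print(np.r_[[.5458,-.1263,.06]-st["position"]]@M*1000, np.array([.3982,-.9173,0])@M)
E
```

```text
clock: 1.6
position: [0.5397, -0.1221, 0.18]
ee_rot: [0.0, 0.979, 0.205, -0.001]
contact_force: [-0.5, -0.3, 0.1]
width: 0.0853
gripper_force: 0.0
[[262.35929702 189.03241288]]
[  4.13718205   5.13164887 120.92149189] [-5.19169795e-04  1.00000051e+00  1.11478604e-03]
```

View pics/c1.png

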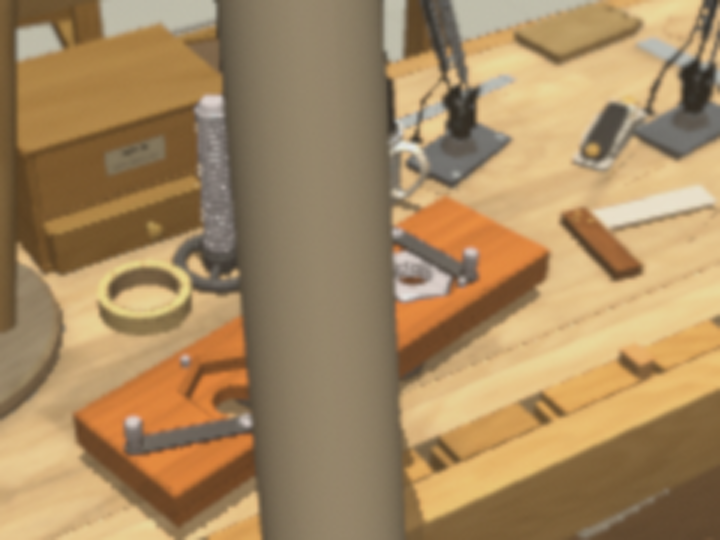

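The scene view shows the arm hiding the nut, with nothing disturbed. I descend in stages.

```bash
python3 -m handwheel '[[[2,2.5,30],[0,0,0],-1],[[2,2.5,30],[0,0,0],-1],[[0,0,30],[0,0,0],-1],[[0,0,15],[0,0,0],-1],[[0,0,0],[0,0,0],-1]]'
python3 -m handwheel '[[[0,0,7],[0,0,0],-1],[[0,0,6],[0,0,0],-1],[[0,0,0],[0,0,0],-1]]'
```

```text
clock: 2.33
position: [0.5451, -0.1257, 0.0751]
ee_rot: [-0.0, 0.979, 0.204, -0.001]
contact_force: [-0.4, -0.3, -0.4]
width: 0.085
gripper_force: 0.0
clock: 2.7
position: [0.5456, -0.1249, 0.0622]
ee_rot: [-0.0, 0.979, 0.204, -0.0]
contact_force: [1.1, -0.4, -0.3]
width: 0.0853
gripper_force: 0.0
```

```bash
python3 -m handwheel '[[[0,0,5],[0,0,0],-1],[[0,0,0],[0,0,0],-0.6],[[0,0,0],[0,0,0],-0.5],[[0,0,0],[0,0,0],-0.5],[[0,0,0],[0,0,0],-0.5],[[0,0,0],[0,0,0],-0.5]]' 25
python3 - <<'E'
from h import *
o,x,y,P=jaw();st=readout.get_state();M=tool_yaw(st)
t=o+.12*y-st["position"][:2];print("along to pocket from tcp, tool mm",np.r_[t,0]@M*1000)
g=np.r_[-y,0]@M;print("turn about z deg",np.degrees(np.arctan2(-g[0],g[1])))
E
```

```text
clock: 3.45
position: [0.5457, -0.1252, 0.0573]
ee_rot: [0.0, 0.979, 0.204, -0.0]
contact_force: [-0.4, -1.4, -0.3]
width: 0.0743
gripper_force: 31.0
along to pocket from tcp, tool mm [ 2.04114418e+01 -1.32859182e+02 -3.57473448e-02]
turn about z deg 10.94263020239509
```

```bash
python3 -m handwheel '[[[0,0,0],[0,0,0.9],-0.5],[[0,0,0],[0,0,0.9],-0.5],[[0,0,0],[0,0,0],-0.5],[[-1,-20,0],[0,0,0],-0.5],[[-1,-20,0],[0,0,0],-0.5],[[-1,-20,0],[0,0,0],-0.5],[[-1,-20,0],[0,0,0],-0.5],[[-1,-20,0],[0,0,0],-0.5],[[0,-20,0],[0,0,0],-0.5],[[0,-13,0],[0,0,0],-0.5],[[0,0,0],[0,0,0],-0.5]]'
python3 - <<'E'
from h import *
for n in("scene","top"): cv2.imwrite(f"pics/{n}2.png",vision.get_image(n))
a=cv2.imread("pics/scene2.png")[150:290,150:330];b=cv2.imread("pics/top2.png")[155:275,165:345]
cv2.imwrite("pics/c2.png",np.vstack([cv2.resize(q,(500,int(500*q.shape[0]/q.shape[1]*.8)),interpolation=2) for q in(a,b)])[:600])
o,x,y,P=jaw();st=readout.get_state();M=tool_yaw(st)
t=o+.12*y-st["position"][:2];print("left, tool mm",np.r_[t,0]@M*1000)
g=np.r_[-y,0]@M;print("turn about z deg",np.degrees(np.arctan2(-g[0],g[1])),project("scene",np.r_[o+.12*y,.062]))
E
```

```text
clock: 4.82
position: [0.5101, 0.0051, 0.0567]
ee_rot: [-0.001, 0.994, 0.112, -0.001]
contact_force: [-0.3, 0.1, -4.6]
width: 0.0745
gripper_force: 31.0
left, tool mm [ 2.97727138e-01 -9.75334107e-01 -1.10655869e-04]
turn about z deg 0.16257458879098302 [[228.69218886 216.82634899]]
```

View pics/c2.png

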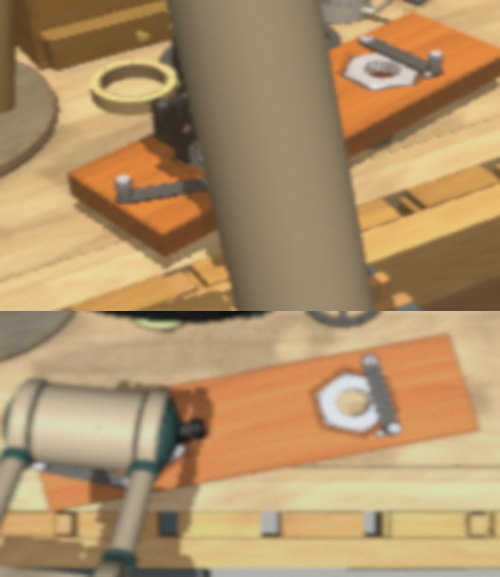

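The nut moved with the gripper, and the wrist now carries its weight (-4.6 N). The arm hides the pocket in both views. I release, rise and back off to look.

```bash
python3 -m handwheel '[[[0,0,0],[0,0,0],-1],[[0,0,0],[0,0,0],-1],[[0,0,0],[0,0,0],-1],[[0,0,0],[0,0,0],-1],[[0,0,-20],[0,0,0],-1],[[0,0,-30],[0,0,0],-1],[[0,0,-30],[0,0,0],-1],[[0,50,-20],[0,0,0],-1],[[0,50,0],[0,0,0],-1],[[0,60,0],[0,0,0],-1],[[0,60,0],[0,0,0],-1],[[0,60,0],[0,0,0],-1],[[0,0,0],[0,0,0],-1]]'
python3 - <<'E'
from h import *
for n in("scene","top"): cv2.imwrite(f"pics/{n}3.png",vision.get_image(n))
a=cv2.imread("pics/scene3.png")[150:290,150:330];b=cv2.imread("pics/top3.png")[165:255,165:275]
cv2.imwrite("pics/c3.png",np.hstack([cv2.resize(q,(398,int(398*q.shape[0]/q.shape[1])),interpolation=2)[:300] for q in(a,b)]))
o,x,y,P=jaw();print(project("top",np.r_[o+.12*y,.06]))
c,ph,aa,bb=nut(cv2.imread("pics/top3.png"),[218,213]);print((c-o)@np.c_[x,y],aa,bb)
E
```

```text
clock: 6.55
position: [0.5741, -0.2744, 0.1568]
ee_rot: [0.001, 0.994, 0.109, 0.0]
contact_force: [-0.5, 0.7, 0.4]
width: 0.0856
gripper_force: 0.0
[[217.92960438 213.83879406]]
[-0.00091002  0.11560426] 0.07508168351407454 0.07991048272998393
```

View pics/c3.png

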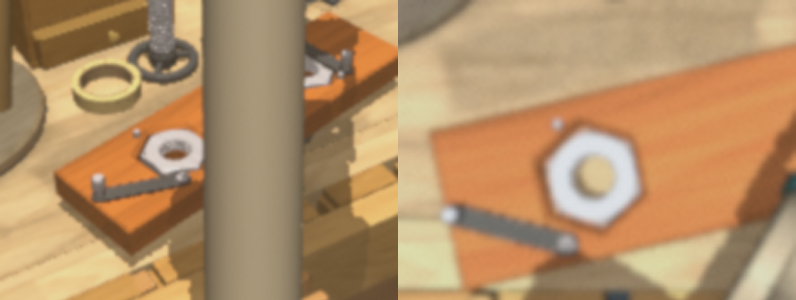

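The right-hand view shows the nut seated in the pocket with the same dark rim as the finished one. The knob is unmoved at about (450,213) in the crop. Now I plan the keeper push and check the clearance to the posts.

```bash
cat > k.py <<'E'
from h import *
import sys
th,b=float(sys.argv[1]),float(sys.argv[2])
o,x,y,P=jaw();st=readout.get_state();M=tool_yaw(st)
W=lambda q:o+q[0]*x+q[1]*y
r=np.array([np.cos(th),np.sin(th)]);t=np.array([np.sin(th),-np.cos(th)])
tgt=W(np.array([-.053,.151])+.1*r-b*t); tw=t[0]*x+t[1]*y
g=np.r_[tw,0]@M
print("target",tgt,"shift mm",(np.r_[tgt,.076]-st["position"])@M*1000,"turn units",np.degrees(np.arctan2(-g[0],g[1]))/6,"q6",st["qpos"][5],"F",st["contact_force"])
E
python3 k.py 1.085 .037; python3 k.py 0 .023; python3 - <<'E'
from h import *
print(plane("scene",[[223.7,176]],.02),plane("scene",[[126,260],[112,262]],.02))
o,x,y,P=jaw();print((plane("scene",[[223.7,176]],.02)[0,:2]-o)@np.c_[x,y])
E
```

```text
target [0.44328584 0.12961543] shift mm [ -38.71404938 -417.90730536   81.37766961] turn units -10.353146973547128 q6 0.7992365030099422 F [-0.58182435 -0.28728768 -0.20903035]
target [0.54530989 0.06771063] shift mm [  47.24584668 -335.13068078   81.1858483 ] turn units 0.007851879596936015 q6 0.7992365030099422 F [-0.58182435 -0.28728768 -0.20903035]
[[ 0.73735807 -0.09985986  0.02      ]] [[0.54593759 0.290907   0.02      ]
 [0.55817256 0.32385882 0.02      ]]
[ 0.19778193 -0.03149253]
```

```bash
python3 -m handwheel '[[[-5,-52,0],[0,0,0],1],[[-5,-52,0],[0,0,0],1],[[-5,-52,0],[0,0,0],1],[[-5,-52,0],[0,0,0],1],[[-5,-52,0],[0,0,0],1],[[-5,-52,0],[0,0,0],1],[[-5,-52,0],[0,0,0],1],[[-4,-52,0],[0,0,0],1],[[0,0,0],[0,0,-1],1],[[0,0,0],[0,0,-1],1],[[0,0,0],[0,0,-1],1],[[0,0,0],[0,0,-1],1],[[0,0,0],[0,0,-1],1],[[0,0,0],[0,0,-1],1],[[0,0,0],[0,0,-1],1],[[0,0,0],[0,0,-1],1],[[0,0,0],[0,0,-1],1],[[0,0,0],[0,0,-1],1]]'
python3 k.py 1.085 .037
```

```text
clock: 8.9
position: [0.4416, 0.1287, 0.1574]
ee_rot: [-0.0, 0.803, 0.595, -0.0]
contact_force: [-0.7, -0.3, -0.1]
width: -0.0
gripper_force: 0.0
target [0.44328584 0.12961543] shift mm [ 1.35847177  1.37863473 81.41693533] turn units -0.28643252512701334 q6 0.4270979962919807 F [-0.65385854 -0.25732552 -0.12044977]
```

```bash
python3 -m handwheel '[[[1,0,27],[0,0,-0.3],1],[[0,1,27],[0,0,0],1],[[0,0,27],[0,0,0],1],[[0,0,0],[0,0,0],1]]'
python3 -m handwheel '[[[0,7,0],[0,0,0],1],[[0,7,0],[0,0,0],1],[[1.9,10.6,0],[0,0,1],1],[[1.9,10.6,0],[0,0,1],1],[[1.9,10.6,0],[0,0,1],1],[[1.9,10.6,0],[0,0,1],1],[[1.9,10.6,0],[0,0,1],1],[[1.9,10.6,0],[0,0,1],1],[[1.9,10.6,0],[0,0,1],1],[[1.9,10.6,0],[0,0,1],1],[[1.9,10.6,0],[0,0,1],1],[[0,0,0],[0,0,0],1]]'
python3 k.py 0 .023
```

```text
clock: 9.4
position: [0.4415, 0.1289, 0.075]
ee_rot: [-0.001, 0.795, 0.606, -0.002]
contact_force: [0.1, -0.0, 0.1]
width: 0.0003
gripper_force: 0.0
clock: 10.9
position: [0.5409, 0.0783, 0.077]
ee_rot: [0.0, 0.984, 0.179, 0.001]
contact_force: [0.2, 0.2, 0.3]
width: -0.0003
gripper_force: 0.0
target [0.54530989 0.06771063] shift mm [ 0.3745579  11.47608347  1.01482447] turn units 1.3243011464390366 q6 1.228441982636022 F [0.1817791  0.17918645 0.25085921]
```

```bash
python3 -m handwheel '[[[0,6,0],[0,0,0.7],1],[[0,5,0],[0,0,0.6],1],[[0,0,0],[0,0,0],1]]'
python3 -m handwheel '[[[0,1.5,0],[0,0,0],1],[[0,1.5,0],[0,0,0],1]]'
python3 - <<'E'
from h import *
for n in("scene","top"): cv2.imwrite(f"pics/{n}4.png",vision.get_image(n))
a=cv2.imread("pics/scene4.png")[150:290,150:330];b=cv2.imread("pics/top4.png")[165:255,165:275]
cv2.imwrite("pics/c4.png",np.hstack([cv2.resize(q,(398,int(398*q.shape[0]/q.shape[1])),interpolation=2)[:300] for q in(a,b)]))
E
python3 k.py 0 .023
```

```text
clock: 11.28
position: [0.5438, 0.0685, 0.0769]
ee_rot: [0.0, 0.994, 0.112, 0.001]
contact_force: [0.2, 0.4, -0.2]
width: 0.0001
gripper_force: 0.0
clock: 11.52
position: [0.5436, 0.0677, 0.0767]
ee_rot: [-0.002, 0.994, 0.111, 0.0]
contact_force: [-0.9, 9.2, 2.8]
width: 0.0001
gripper_force: 4.7
target [0.54530989 0.06771063] shift mm [1.62349892 0.46221305 0.67677192] turn units 0.021272386839269856 q6 1.3399277761121926 F [0.44550155 7.25381748 2.94263344]
```

View pics/c4.png

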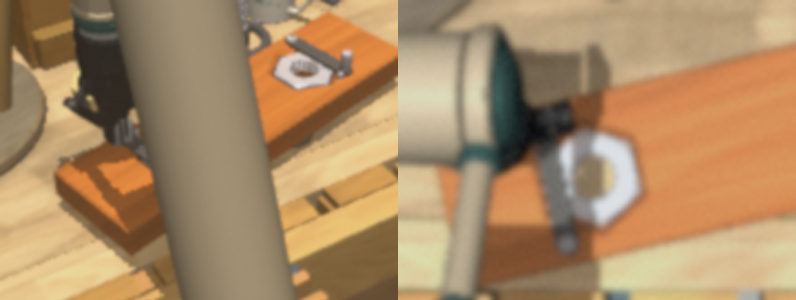

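The view shows the bar lying across the nut's edge, and the 9 N reaction means it is against the stop. I back off, rise and check.

```bash
python3 -m handwheel '[[[0,-10,0],[0,0,0],1],[[0,-30,0],[0,0,0],1],[[0,0,-40],[0,0,0],1],[[0,0,-50],[0,0,0],1],[[0,-50,-20],[0,0,0],1],[[0,-50,0],[0,0,0],1],[[0,-50,0],[0,0,0],1],[[0,0,0],[0,0,0],1]]'
python3 - <<'E'
from h import *
for n in("scene","top"): cv2.imwrite(f"pics/{n}5.png",vision.get_image(n))
a=cv2.imread("pics/scene5.png")[150:290,150:330];b=cv2.imread("pics/top5.png")[155:255,165:345]
cv2.imwrite("pics/c5.png",np.vstack([cv2.resize(a,(385,300),interpolation=2),cv2.resize(b,(385,214),interpolation=2)]) if 0 else cv2.resize(b,None,fx=4.4,fy=4.4,interpolation=2))
E
```

```text
clock: 12.62
position: [0.5006, 0.2537, 0.1862]
ee_rot: [-0.0, 0.994, 0.114, -0.0]
contact_force: [0.2, -0.6, -0.6]
width: 0.0003
gripper_force: 0.0
```

View pics/c5.png

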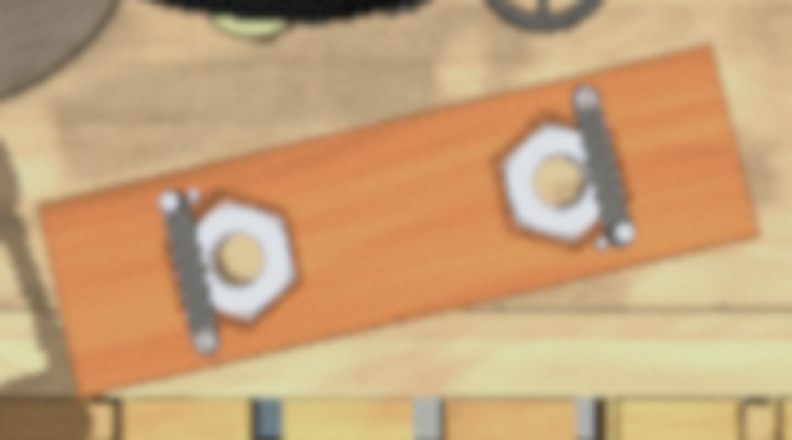

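The bar runs from the pivot at (205,341) to the knob at (170,202), right beside the stop pin at (193,195), and mirrors the finished end. I check the angle, then hand in.

```bash
python3 - <<'E'
from h import *
from rig import manip
o,x,y,P=jaw();U=lambda q:np.array([q])/4.4+[165,155]
d=(plane("top",U([170,202]),.096)-plane("top",U([205,341]),.068))[0,:2]@np.c_[x,y]
a=np.arctan2(d[1],d[0]);print("keeper",a,d)
if abs(a)<.06: print(manip.sign_off())
E
```

```text
keeper -0.01089865641373767 [ 0.09856919 -0.00107431]
the job is handed in; nothing more can be done
None
```

I slid the loose nut along the jaw and released it in the empty pocket, where the top camera shows it seated, then swung the keeper bar closed against its pin (measured angle about -0.01 rad); I handed the job in at about 13 s of the 64 s allowed, but sign-off returned no verdict.

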